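# Put the washed lids back on their canisters

### The job

The wooden canister lids have been washed and left in a pile among the open canisters. Take the pile apart and put every lid back on its own canister, the one whose mouth it matches in shape and size: right way up, plug down in the mouth, lying flat on the rim and, for the square and the long one, squared up with the canister. Do not drop a lid, and do not shove or tip the canisters, the sugar pot or the pepper mill.

Things in the scene. Friction and masses are not known exactly. Their poses are not given: they have to be found in the camera images.
- lid_small_mid (a point): Wooden lid with a darker edge, 20 g: round disc 38 mm across, 14 mm thick, over a centred plug 15 mm across, 16 mm deep (30 mm high in all). Top of the pile, on the larger round lid. Point: centre of the disc, 23 mm above the plug's foot, 7 mm above the disc's underside; z up. Grip the disc's edge.
- lid_round_mid (a point): Wooden lid with a darker edge, 35 g: round disc 54 mm across, 14 mm thick, over a centred plug 24 mm across, 16 mm deep (30 mm high in all). In the pile under the small round lid, on the square lid. Point: centre of the disc, 23 mm above the plug's foot, 7 mm above the disc's underside; z up. Grip the disc's edge.
- lid_square_mid (a point): Wooden lid with a darker edge, 55 g: square disc 62 x 62 mm, 14 mm thick, over a centred plug 32 x 32 mm, 16 mm deep (30 mm high in all). In the pile under the larger round lid, on the long lid. Point: centre of the disc, 23 mm above the plug's foot, 7 mm above the disc's underside; z up; x and y along its sides. Grip the disc's edge.
- lid_long_mid (a point): Wooden lid with a darker edge, 85 g: oblong disc 104 x 62 mm, 14 mm thick, over a centred plug 74 x 32 mm, 16 mm deep (30 mm high in all). Bottom of the 120 mm pile, plug on the ledge (z = 0). Point: centre of the disc, 23 mm above the plug's foot, 7 mm above the disc's underside; z up; x along its long side. Grip the disc's edge. Grip across the 62 mm.
- box_mouth (a point): Oblong brown earthenware box, open, loose, 0.7 kg, anywhere among the others: body 108 x 66 mm, rim 70 mm above the ledge; upright neck 22 mm tall, 92 x 50 mm outside, mouth 84 x 42 mm inside. Point: centre of the mouth at rim level; z up; x along its long side. Its own lid's disc lies on the rim, point 7 mm above this one, plug with 5 mm play all round.
- tin_mouth (a point): Square steel canister, open, loose, 0.45 kg, anywhere among the others: body 66 x 66 mm, rim 92 mm above the ledge; upright neck 22 mm tall, 50 x 50 mm outside, mouth 42 x 42 mm inside. Point: centre of the mouth at rim level; z up; x and y along its sides. Its own lid's disc lies on the rim, point 7 mm above this one, plug with 5 mm play all round.
- dabba_mouth (a point): Round blue enamel dabba, open, loose, 0.45 kg, anywhere among the others: body 72 mm across, rim 84 mm above the ledge; upright neck 22 mm tall, 42 mm across outside, mouth 34 mm across inside. Point: centre of the mouth at rim level; z up. Its own lid's disc lies on the rim, point 7 mm above this one, plug with 5 mm play all round.
- spice_mouth (a point): Small round brass spice pot, open, loose, 0.3 kg, anywhere among the others: body 50 mm across, rim 62 mm above the ledge; upright neck 22 mm tall, 29 mm across outside, mouth 23 mm across inside. Point: centre of the mouth at rim level; z up. Its own lid's disc lies on the rim, point 7 mm above this one, plug with 4 mm play all round.
- sugar_pot: Bystander among the canisters: closed steel sugar pot with its own hinged domed lid and black knob, 70 mm across, 92 mm high; a wire handle reaches 60 mm from its axis. Origin: centre of its underside. Loose; leave it be.
- pepper_mill: Bystander among the canisters: glass pepper mill with steel foot and top, 54 mm across, 146 mm high. Origin: centre of its underside. Loose; leave it be. (A stone mortar 96 mm across, its pestle leaning out of it to 95 mm height, stands there too. Centres of neighbours are 150 mm or more apart.)
Things that resemble listed ones, but are neither listed nor needed, are in the scene too. What is shaped like the part that bears lid_square_mid but red or yellow is not meant.

How it is judged (in metres and radians):
At the end, for the whole second after the job is handed in: Each lid rests on its own canister: centred within 8 mm, disc within 4 mm of lying on the rim, flat within 0.1 rad, the long and square lids squared up within 0.26 rad; canisters upright within 0.1 rad; all lids released and at rest (horizontal distance between lid_long_mid and box_mouth below 0.008 m and z of lid_long_mid in the frame of box_mouth between 0.003 and 0.011 m and angle between each of lid_long_mid, box_mouth, lid_square_mid, tin_mouth, lid_round_mid, dabba_mouth, lid_small_mid, spice_mouth's own z axis and vertical below 0.1 rad and linear speed of each of lid_long, lid_square, lid_round, lid_small below 0.02 m/s and horizontal distance between lid_square_mid and tin_mouth below 0.008 m and z of lid_square_mid in the frame of tin_mouth between 0.003 and 0.011 m and horizontal distance between lid_round_mid and dabba_mouth below 0.008 m and z of lid_round_mid in the frame of dabba_mouth between 0.003 and 0.011 m and horizontal distance between lid_small_mid and spice_mouth below 0.008 m and z of lid_small_mid in the frame of spice_mouth between 0.003 and 0.011 m and angle between the x axis of lid_long_mid and the x axis of box_mouth, either way round below 0.26 rad and (angle between the x axis of lid_square_mid and the x axis of tin_mouth, either way round below 0.26 rad or angle between the x axis of lid_square_mid and the y axis of tin_mouth, either way round below 0.26 rad)); the robot touches nothing.
It fails at once if a lid is dropped (falls freely more than about 25 mm) ((linear speed of lid_long above 0.7 m/s and contact force between the fingers and lid_long below 0.05 N) or (linear speed of lid_square above 0.7 m/s and contact force between the fingers and lid_square below 0.05 N) or (linear speed of lid_round above 0.7 m/s and contact force between the fingers and lid_round below 0.05 N) or (linear speed of lid_small above 0.7 m/s and contact force between the fingers and lid_small below 0.05 N)).
It fails at once if a canister is shoved more than 25 mm or tipped (distance of any of box_mouth, tin_mouth, dabba_mouth, spice_mouth from where it was at the start of the episode above 0.025 m or angle between any of box_mouth, tin_mouth, dabba_mouth, spice_mouth's own z axis and vertical above 0.35 rad).
It fails at once if the sugar pot or the pepper mill is shoved more than 25 mm or tipped (distance of any of sugar_pot, pepper_mill from where it was at the start of the episode above 0.025 m or angle between any of sugar_pot, pepper_mill's own z axis and vertical above 0.35 rad).
It also fails if it takes over 125 s, if anything falls off the work surface, if the arm or the gripper's body presses on something with over 40 N, if the wrist force passes 120 N, or if a joint passes its speed limit or range.

### The arm

A 6-joint arm with a two-finger parallel gripper is mounted at the origin on the work surface. World frame = base frame: x ahead of the robot, y to its left, z up, the work surface at z = 0. Lengths are in m, angles in degrees, forces in N, time in s.
With the tool pointing down it reaches from about 0.375 to 0.925 m from the base axis. Payload 5.7 kg.
Tool frame: the origin (TCP) lies midway between the tips of the shut fingers; the grasp point (between the pads) lies 19 mm behind it; z points along the fingers, y is the line along which they close (so a half turn about z gives the same grasp; the last joint's range is limited). The gripper opens to 88 mm and grips with 3 to 60 N. Pads are 20 mm wide; open, the fingers measure 115 mm over their backs; the gripper's body (75 mm by 178 mm) begins 61 mm behind the grasp point.
Start: joints at [-71.282, 20.558, 86.54, -0, 72.909, -6.595], TCP at [0.257, -0.542, 0.223] pointing down, gripper open.
Joint ranges: [-170.27, 170.27], [-57.76, 135], [12.27, 136.19], [-55.21, 235.2], [11.17, 155.16], [-170.74, 170.74]. Speed limits (degrees/s): [136.94, 136.94, 180, 180, 180, 180].

### API

Orientations are given as a 3x3 rotation matrix whose columns are the frame's x, y, z axes.
In Python, from station import ctrl gives the robot as it stands.
- The arm moves only by the shell command python3 -m handwheel 'ROWS' [FORCE]. ROWS is JSON, a list that holds one entry, the list of rows, each a list of 5 numbers: the closure, from -1 (fully open) to 1 (shut), so that 0 is half open, then the shift along the tool's x, y, z in mm, then the turn about the tool's z in degrees. A call has 1 to 20 rows; each row is the pose to reach, as a shift and turn from the pose commanded when the call began, along the tool's axes at that moment; what a row does not reach only later rows make up. A row lasts 1/8 s, in which the tool goes at most 62.5 mm and 10.7 degrees, less where a joint would pass 70% of its speed; a pose out of reach is approached as far as the arm can. A call with a gripper value outside its range is refused whole. The fingers move at their own pace and stop on an object; FORCE is the grip in N (left out, the last holds). Time passes only in rows, so rows that repeat a pose let the fingers close. It gives the time, the measured TCP pose, the force, the opening and the grip force at its end, in the units of the state.
- ctrl.get_state(): the state, without advancing time (a new reading comes with each control period).
- ctrl.grab_frame(name): name is "side" or "top"; returns (picture, depth): 480x640x3 uint8, red, green, blue; 480x640 float32, m along the optical axis (not along the pixel's ray), 0 where there is no reading.
- ctrl.calibration(name): a dict with "fov_y" (degrees; the focal length in pixels is half the picture's height over the tangent of half this angle, whatever the lens; pixels are square), "cx", "cy" (the principal point, pixels), "T" (4x4, takes a point from camera to world coordinates). Camera axes: x right, y down, z forward; pixel columns grow to the right and rows downward; lengths in m; the calibration is good to about 2 mm. A picture is of the moment at which its call begins. calibration takes no time and is no camera call.
- ctrl.hand_in(): hands the job in; it is judged then, once.
The state is a dict: "time_s": time; "joints": joint angles; "qd": joint speeds; "joint_efforts": joint torques, N m; "tcp_pos": TCP position; "orientation": TCP orientation; "force": force on the tool from outside, world axes, zero at the start; "torque": the same for the moment, N m; "width": finger opening in m; "finger_force": force on a finger pad.
Only numpy, scipy, OpenCV 4.12 (cv2) and the standard library are available. Lean on these libraries where they do the work, as an engineer would, in place of code of your own. Each camera call takes 0.05 s, during which the arm holds its last target. There are 200 camera calls.

## Working session

There is one attempt and no reset: what is moved stays moved. The work goes in short steps, Python scripts to look and compute and a shell command to move; the robot and the scene stay as the last step left them, time stands still between calls to the robot, and variables do not carry over. Pictures are saved under pics/ and viewed, at most 14 in all, crops included, and the job is handed in when it is done.

```bash
mkdir -p pics; cat > h.py <<'E'
import numpy as np, cv2
from station import ctrl
def cam(n):
    c=ctrl.calibration(n); f=240/np.tan(np.radians(c["fov_y"])/2); return f,c["cx"],c["cy"],np.array(c["T"])
def cloud(n,d):
    f,cx,cy,T=cam(n); v,u=np.mgrid[0:480,0:640]
    P=np.stack([(u-cx)/f*d,(v-cy)/f*d,d,np.ones_like(d)],-1)@T.T
    P=P[...,:3]; P[d<=0]=np.nan; return P
E
python3 - <<'E'
from h import *
for n in("top","side"):
    p,d=ctrl.grab_frame(n); cv2.imwrite(f"pics/{n}0.png",p[...,::-1]); np.save(f"{n}0.npy",d); print(n,cam(n))
s=ctrl.get_state(); print(s["time_s"],s["tcp_pos"],s["orientation"],s["width"])
E
```

```text
top (np.float64(614.0291062939723), 311.5488769877971, 241.8980760759778, array([[-0.01435296, -0.99529051,  0.09586859,  0.34034693],
       [-0.99981977,  0.01547729,  0.01099448,  0.06042631],
       [-0.01242649, -0.09569351, -0.99533328,  1.35809785],
       [ 0.        ,  0.        ,  0.        ,  1.        ]]))
side (np.float64(503.53186442673854), 319.307817682481, 233.39808890756436, array([[-0.71910284, -0.41104297,  0.56029883, -0.07458063],
       [-0.69454631,  0.45099337, -0.56054474,  0.6430468 ],
       [-0.02228308, -0.7922428 , -0.60979899,  0.68354894],
       [ 0.        ,  0.        ,  0.        ,  1.        ]]))
0.1 [ 0.25633494 -0.54180396  0.22191508] [[ 9.03972328e-01  4.27590602e-01 -5.54064439e-04]
 [ 4.27590931e-01 -9.03971020e-01  1.54620416e-03]
 [ 1.60284172e-04 -1.63463871e-03 -9.99998651e-01]] 0.0879505913986248
```

View pics/top0.png

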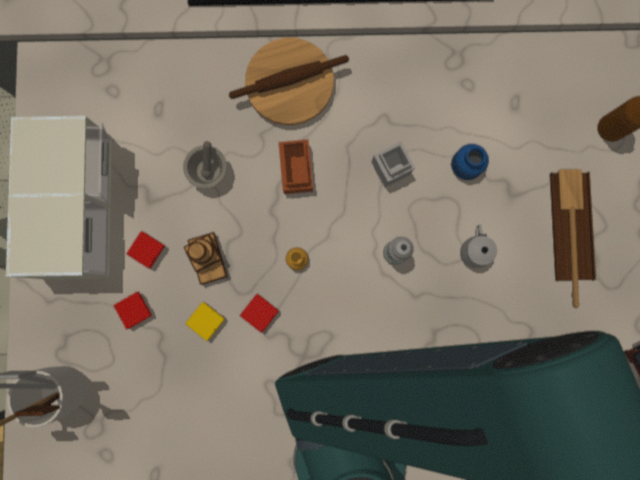

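View pics/side0.png

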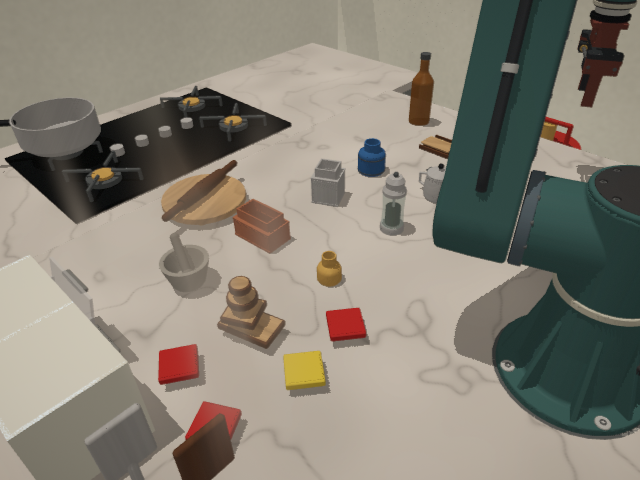

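The top view shows the pile at about (205,258), the box at (296,166), tin (393,165), dabba (470,162) and spice pot (297,260). The pepper mill is at (399,250), the sugar pot at (480,250) and the mortar at (205,165). Red and yellow tiles are decoys.

```bash
cat >> h.py <<'E'
def layer(P,uv,r,z0,z1):
    u,v=uv; Q=P[v-r:v+r,u-r:u+r].reshape(-1,3); Q=Q[np.isfinite(Q[:,0])]
    return Q[(Q[:,2]>z0)&(Q[:,2]<z1)]
def rect(Q):
    (c,s,a)=cv2.minAreaRect((Q[:,:2]*1000).astype(np.float32)); return len(Q),np.round(c,1),np.round(s,1),round(a,1),round(np.median(Q[:,2])*1000,1)
E
python3 - <<'E'
from h import *
d=np.load("top0.npy"); P=cloud("top",d)
for n,uv,r,h in [("box",(296,166),42,70),("tin",(393,165),32,92),("dabba",(470,162),28,84),("spice",(297,260),24,62),
  ("small",(205,250),40,120),("round",(205,250),40,90),("square",(205,258),45,60),("long",(205,258),45,30),("mill",(399,250),25,146),("sugar",(480,250),30,80),("mortar",(205,165),35,60)]:
    print(n,rect(layer(P,uv,r,h/1000-.006,h/1000+.006)))
print("floor",np.nanmedian(P[330:345,300:500,2]))
im=cv2.imread("pics/top0.png")
def cr(u,v,w=56,h=56):
    return cv2.resize(im[v-h//2:v+h//2,u-w//2:u+w//2],(260,260),interpolation=cv2.INTER_CUBIC)
cv2.imwrite("pics/crops.png",np.vstack([np.hstack([cr(205,258),cr(296,166,64,64),cr(393,165)]),np.hstack([cr(470,162),cr(297,260),cr(480,250)])]))
E
```

```text
box (265, array([637. , 108.2]), array([93.8, 50. ]), 4.4, np.float64(69.6))
tin (209, array([ 636.1, -103.3]), array([51.1, 51.3]), 26.5, np.float64(91.7))
dabba (132, array([ 641. , -272.9]), array([40.1, 42.4]), 43.9, np.float64(83.4))
spice (56, array([434.4, 108.1]), array([27.8, 25.6]), 0.2, np.float64(61.8))
small (259, array([446.5, 308.1]), array([35.6, 35.9]), 73.0, np.float64(120.6))
round (238, array([448.3, 303.5]), array([48.9, 52.5]), 85.6, np.float64(90.1))
square (315, array([446.7, 308.2]), array([62.5, 62.1]), 26.5, np.float64(60.5))
long (617, array([404.4, 312.3]), array([205.1, 123.3]), 26.6, np.float64(30.2))
mill (28, array([ 445.8, -108.3]), array([10.9, 10.8]), 16.5, np.float64(145.3))
sugar (159, array([ 439.5, -282.4]), array([43.9, 46. ]), 88.0, np.float64(75.8))
mortar (556, array([633.6, 303.4]), array([94.7, 92.3]), 84.4, np.float64(58.2))
floor 0.0006351714393970642
```

View pics/crops.png

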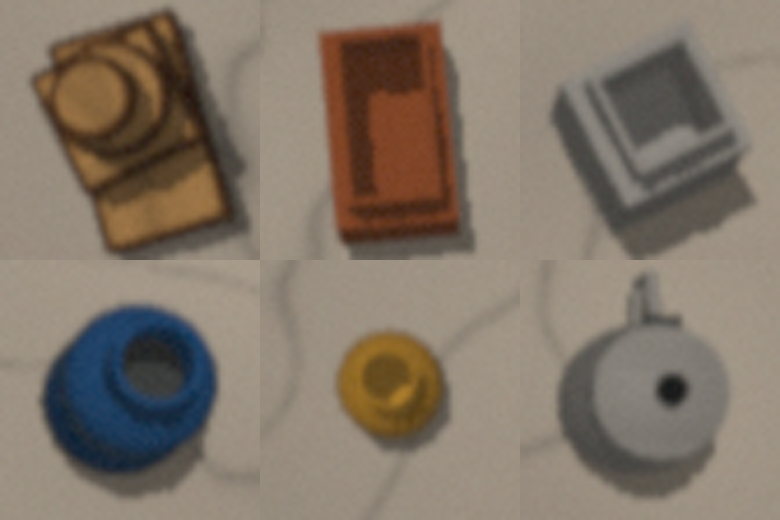

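```bash
cat > t.py <<'E'
import sys; from h import *
s=ctrl.get_state(); R=np.array(s["orientation"]); p=np.array(s["tcp_pos"])
yaw=np.degrees(np.arctan2(R[1,0],R[0,0])); print("t",round(s["time_s"],2),"tcp",np.round(p*1000,1),"yaw",round(yaw,2),"w",round(s["width"]*1000,1))
for a in sys.argv[1:]:
    x=[float(q) for q in a.split(",")]
    print(a,"->",np.round(R.T@(np.array(x[:3])-p*1000),1),round(yaw-x[3],1))
E
python3 t.py 550,-150,222,26.5 446.5,308,222,26.5 446.5,308,97,26.5
```

```text
t 0.1 tcp [ 256.3 -541.8  221.9] yaw 25.31 w 88.0
550,-150,222,26.5 -> [ 4.330e+02 -2.286e+02  4.000e-01] -1.2
446.5,308,222,26.5 -> [ 535.3 -686.9    1.1] -1.2
446.5,308,97,26.5 -> [ 535.3 -686.7  126.1] -1.2
```

```bash
python3 -m handwheel '[[[-1,433,-229,0,-1.2],[-1,433,-229,0,-1.2],[-1,433,-229,0,-1.2],[-1,433,-229,0,-1.2],[-1,433,-229,0,-1.2],[-1,433,-229,0,-1.2],[-1,433,-229,0,-1.2],[-1,433,-229,0,-1.2],[-1,433,-229,0,-1.2],[-1,535,-687,0,-1.2],[-1,535,-687,0,-1.2],[-1,535,-687,0,-1.2],[-1,535,-687,0,-1.2],[-1,535,-687,0,-1.2],[-1,535,-687,0,-1.2],[-1,535,-687,0,-1.2],[-1,535,-687,0,-1.2],[-1,535,-687,0,-1.2],[-1,535,-687,0,-1.2],[-1,535,-687,0,-1.2]]]' 10; python3 t.py 446.5,308,97,26.5
```

```text
time_s: 2.6
tcp_pos: [0.4468, 0.3058, 0.2226]
orientation: [[0.896, 0.445, -0.0], [0.445, -0.896, -0.001], [-0.0, 0.0, -1.0]]
force: [-0.4, -0.7, -0.7]
width: 0.088
finger_force: 0.0
t 2.6 tcp [446.8 305.8 222.6] yaw 26.4 w 88.0
446.5,308,97,26.5 -> [  0.8  -2.2 125.6] -0.1
```

```bash
python3 -m handwheel '[[[-1,1,-2,60,0],[-1,1,-2,100,0],[-1,1,-2,126,0],[-1,1,-2,126,0],[-1,1,-2,126,0],[-0.2,1,-2,126,0],[-0.1,1,-2,126,0],[0,1,-2,126,0],[0.1,1,-2,126,0],[0.2,1,-2,126,0],[0.3,1,-2,126,0],[0.4,1,-2,126,0],[0.6,1,-2,126,0],[0.8,1,-2,126,0],[1,1,-2,126,0],[1,1,-2,126,0]]]' 10; python3 t.py 446.5,308,97,26.5
```

```text
time_s: 4.6
tcp_pos: [0.4464, 0.3097, 0.0967]
orientation: [[0.895, 0.446, -0.0], [0.446, -0.895, 0.0], [-0.0, -0.0, -1.0]]
force: [-0.7, -0.0, -0.3]
width: 0.0379
finger_force: 10.0
t 4.6 tcp [446.4 309.7  96.7] yaw 26.51 w 37.9
446.5,308,97,26.5 -> [-0.6  1.5 -0.3] 0.0
```

```bash
python3 - <<'E'
from h import *
P=cloud("top",np.load("top0.npy"))
for n,uv,r,lo,hi in [("spice",(297,260),24,.052,.07),("spice",(297,260),24,.058,.066),("spicebody",(297,260),24,.02,.07),("dabba",(470,162),28,.076,.092),("dabbabody",(470,162),28,.02,.062)]:
    Q=layer(P,uv,r,lo,hi); c,rad=cv2.minEnclosingCircle((Q[:,:2]*1000).astype(np.float32)); print(n,np.round(c,1),round(rad,1),np.round(Q[:,:2].mean(0)*1000,1),len(Q))
E
python3 t.py 446.5,308,180,26.5 434.4,108,180,26.5
```

```text
spice [434.4 108.3] 14.6 [433.7 108.1] 62
spice [434.5 108.6] 14.3 [433.  107.7] 46
spicebody [434.1 108.6] 24.8 [432.8 107.7] 333
dabba [ 640.3 -273.8] 21.4 [ 640.1 -273.1] 142
dabbabody [ 640.4 -274.2] 37.1 [ 635.4 -267.8] 687
t 4.6 tcp [446.4 309.7  96.7] yaw 26.51 w 37.9
446.5,308,180,26.5 -> [ -0.6   1.5 -83.3] 0.0
434.4,108,180,26.5 -> [-100.7  175.1  -83.3] 0.0
```

```bash
python3 -m handwheel '[[[1,0,0,-10,0],[1,0,0,-40,0],[1,0,0,-75,0],[1,-10,20,-85,0],[1,-25,45,-85,0],[1,-50,85,-85,0],[1,-75,130,-85,0],[1,-92,160,-85,0],[1,-100,174,-85,0],[1,-100,174,-85,0],[1,-100,174,-85,0],[1,-100,174,-85,0]]]'; python3 t.py 434.4,108.5,90,26.5 434.4,108.5,54,26.5
```

```text
time_s: 6.1
tcp_pos: [0.4348, 0.1103, 0.1817]
orientation: [[0.894, 0.448, 0.0], [0.448, -0.894, 0.0], [0.0, -0.0, -1.0]]
force: [-0.4, -0.6, -0.0]
width: 0.0375
finger_force: 10.0
t 6.1 tcp [434.8 110.3 181.7] yaw 26.59 w 37.5
434.4,108.5,90,26.5 -> [-1.2  1.5 91.7] 0.1
434.4,108.5,54,26.5 -> [ -1.2   1.5 127.7] 0.1
```

```bash
python3 - <<'E'
from h import *
for n in("top","side"):
    p,d=ctrl.grab_frame(n); cv2.imwrite(f"pics/{n}1.png",p[...,::-1]); np.save(f"{n}1.npy",d)
a=cv2.imread("pics/top1.png")[190:310,150:350]; b=cv2.imread("pics/side1.png")[170:350,190:430]
cv2.imwrite("pics/c1.png",np.hstack([cv2.resize(a,(500,300)),cv2.resize(b,(300,300))]))
P=cloud("top",np.load("top1.npy"))
Q=layer(P,(205,250),40,.084,.096);print(rect(Q),cv2.minEnclosingCircle((Q[:,:2]*1000).astype(np.float32)))
E
```

```text
(514, array([448.2, 305.9]), array([52.3, 52.5]), 88.7, np.float64(90.5)) ((448.72357177734375, 306.4870300292969), 26.836097717285156)
```

View pics/c1.png

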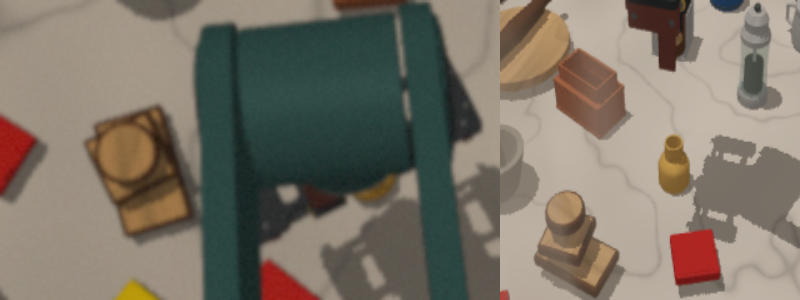

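The small lid is held over the spice pot, and the round lid is now fully visible on the pile at about (448,306) mm. I'll lower to just above the rim.

```bash
python3 t.py 434.4,108.5,80,26.5; python3 -m handwheel '[[[1,-1,1,50,0],[1,-1,1,90,0],[1,-1,1,103,0],[1,-1,1,103,0],[1,-1,1,103,0],[1,-1,1,103,0]]]'; python3 t.py 434.4,108.5,54,26.5
```

```text
t 6.2 tcp [434.6 110.1 181.6] yaw 26.59 w 37.5
434.4,108.5,80,26.5 -> [ -0.9   1.4 101.6] 0.1
time_s: 6.95
tcp_pos: [0.4353, 0.1081, 0.0799]
orientation: [[0.895, 0.446, 0.003], [0.446, -0.895, 0.0], [0.003, 0.001, -1.0]]
force: [-1.0, 0.0, -1.1]
width: 0.0375
finger_force: 10.0
t 6.95 tcp [435.3 108.1  79.9] yaw 26.52 w 37.5
434.4,108.5,54,26.5 -> [-0.7 -0.7 25.9] 0.0
```

```bash
python3 -m handwheel '[[[1,-0.5,-0.5,8,0],[1,-0.5,-0.5,16,0],[1,-0.5,-0.5,22,0],[1,-0.5,-0.5,26,0],[1,-0.5,-0.5,26,0],[1,-0.5,-0.5,26,0]]]'; python3 t.py 434.4,108.5,54,26.5
```

```text
time_s: 7.7
tcp_pos: [0.4335, 0.1082, 0.0526]
orientation: [[0.895, 0.446, -0.0], [0.446, -0.895, 0.0], [-0.0, -0.0, -1.0]]
force: [0.7, -0.5, 0.2]
width: 0.0376
finger_force: 10.0
t 7.7 tcp [433.5 108.2  52.6] yaw 26.51 w 37.6
434.4,108.5,54,26.5 -> [ 0.9  0.2 -1.4] 0.0
```

```bash
python3 -m handwheel '[[[0.1,0,0,0,0],[0,0,0,0,0],[-0.1,0,0,0,0],[-0.3,0,0,0,0],[-0.5,0,0,0,0],[-0.6,0,0,-5,0],[-0.6,0,0,-30,0],[-0.6,0,0,-70,0],[-0.8,0,0,-120,0],[-1,50,-85,-128,0],[-1,100,-170,-128,0],[-1,101.5,-170.5,-128,0],[-1,101.5,-170.5,-128,0],[-1,101.5,-170.5,-128,0],[-1,101.5,-170.5,-128,0]]]'; python3 - <<'E'
from h import *
p,d=ctrl.grab_frame("side"); q=p[220:300,290:370,::-1]; cv2.imwrite("pics/c2.png",cv2.resize(q,(400,400),interpolation=cv2.INTER_CUBIC))
p,d=ctrl.grab_frame("top");P=cloud("top",d)
Q=layer(P,(297,260),24,.068,.085);print(rect(Q) if len(Q)>5 else len(Q))
P=cloud("side",d)
E
python3 t.py 448.5,306.2,110,26.5 448.5,306.2,67,26.5
```

```text
time_s: 9.57
tcp_pos: [0.4477, 0.3045, 0.1805]
orientation: [[0.895, 0.446, -0.001], [0.446, -0.895, -0.001], [-0.001, 0.0, -1.0]]
force: [-0.3, -0.6, 0.3]
width: 0.0878
finger_force: 0.0
(253, array([433.6, 108.6]), array([35.8, 35.8]), 89.5, np.float64(76.6))
t 9.68 tcp [448.  304.4 180.6] yaw 26.41 w 87.8
448.5,306.2,110,26.5 -> [ 1.3 -1.4 70.6] -0.1
448.5,306.2,67,26.5 -> [  1.3  -1.4 113.6] -0.1
```

View pics/c2.png

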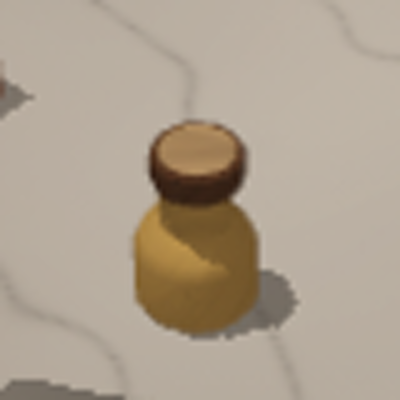

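The small lid sits centred and flat on the spice pot (crop (197,150)), with its top at 76.6 mm. Next, the round lid.

```bash
python3 -m handwheel '[[[-1,1,-1,50,0],[-1,1,-1,95,0],[-1,1,-1,113,0],[-1,1,-1,113,0],[-1,1,-1,113,0],[-0.4,1,-1,113,0],[-0.3,1,-1,113,0],[-0.2,1,-1,113,0],[-0.1,1,-1,113,0],[0,1,-1,113,0],[0.2,1,-1,113,0],[0.5,1,-1,113,0],[1,1,-1,113,0],[1,1,-1,113,0],[1,1,-1,113,0]]]' 12; python3 t.py 448.5,306.2,67,26.5 640.4,-273.8,67,26.5
```

```text
time_s: 11.55
tcp_pos: [0.4489, 0.3075, 0.0679]
orientation: [[0.895, 0.446, 0.0], [0.446, -0.895, 0.0], [0.0, -0.0, -1.0]]
force: [-0.0, -1.0, 5.1]
width: 0.0538
finger_force: 12.0
t 11.55 tcp [448.9 307.5  67.9] yaw 26.51 w 53.8
448.5,306.2,67,26.5 -> [-0.9  1.   0.9] 0.0
640.4,-273.8,67,26.5 -> [-88.1 605.7   0.8] 0.0
```

```bash
python3 -m handwheel '[[[1,0,0,-10,0],[1,0,0,-40,0],[1,0,0,-90,0],[1,0,0,-132,0],[1,-3,30,-132,0],[1,-10,75,-132,0],[1,-19,130,-132,0],[1,-28,190,-132,0],[1,-37,250,-132,0],[1,-45,310,-132,0],[1,-54,370,-132,0],[1,-62,430,-132,0],[1,-71,490,-132,0],[1,-79,550,-132,0],[1,-85,590,-132,0],[1,-87,605,-132,0],[1,-87,605,-132,0],[1,-87,605,-132,0],[1,-87,605,-100,0],[1,-87,605,-50,0]]]'; python3 t.py 641.2,-273.4,110,26.5
```

```text
time_s: 14.05
tcp_pos: [0.6424, -0.2716, 0.1194]
orientation: [[0.894, 0.448, 0.004], [0.448, -0.894, -0.002], [0.003, 0.004, -1.0]]
force: [0.3, -0.3, -0.3]
width: 0.0537
finger_force: 12.0
t 14.05 tcp [ 642.4 -271.6  119.4] yaw 26.62 w 53.7
641.2,-273.4,110,26.5 -> [-1.9  1.   9.4] 0.1
```

```bash
python3 -m handwheel '[[[1,-1,1,0,0],[1,-1,1,0,0],[1,-1,1,0,0],[1,-1,1,0,0]]]'; python3 t.py 641.2,-273.4,77,26.5; python3 - <<'E'
from h import *
p,d=ctrl.grab_frame("side"); np.save("side3.npy",d); cv2.imwrite("pics/c3.png",cv2.resize(p[90:200,310:450,::-1],(760,597),interpolation=cv2.INTER_CUBIC))
E
```

```text
time_s: 14.55
tcp_pos: [0.6415, -0.2745, 0.1196]
orientation: [[0.895, 0.447, 0.003], [0.447, -0.895, -0.001], [0.002, 0.002, -1.0]]
force: [1.4, -0.1, -0.5]
width: 0.0539
finger_force: 12.0
t 14.55 tcp [ 641.5 -274.5  119.6] yaw 26.52 w 53.9
641.2,-273.4,77,26.5 -> [ 0.2 -1.2 42.6] 0.0
```

View pics/c3.png

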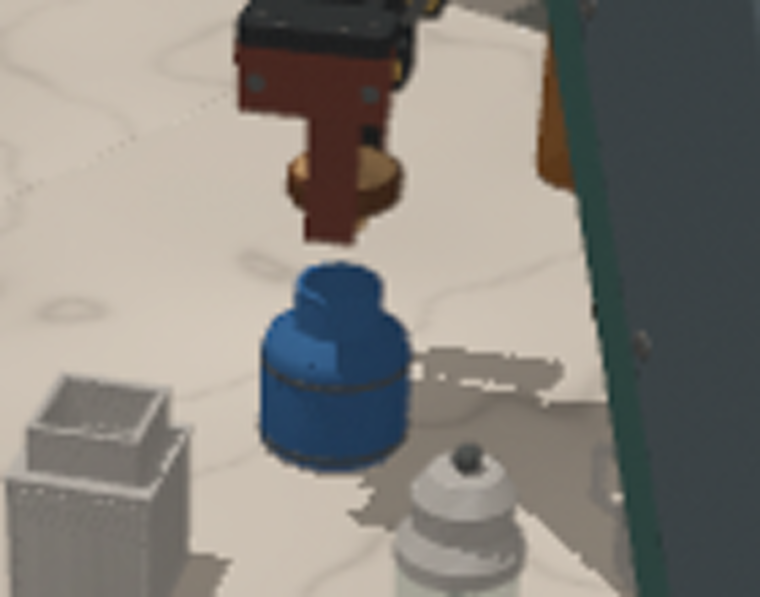

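The lid is held level above the dabba's mouth (lid about (345,180), mouth about (340,285) in the crop). Lowering it.

```bash
python3 -m handwheel '[[[1,0,-0.5,15,0],[1,0,-0.5,25,0],[1,0,-0.5,33,0],[1,0,-0.5,39,0],[1,0,-0.5,42.5,0],[1,0,-0.5,42.5,0],[1,0,-0.5,42.5,0]]]'; python3 t.py 641.2,-273.4,77,26.5
```

```text
time_s: 15.48
tcp_pos: [0.64, -0.2736, 0.0757]
orientation: [[0.895, 0.446, -0.0], [0.446, -0.895, 0.0], [-0.0, -0.0, -1.0]]
force: [-2.7, 0.9, 6.0]
width: 0.0537
finger_force: 12.0
t 15.47 tcp [ 640.  -273.6   75.7] yaw 26.51 w 53.7
641.2,-273.4,77,26.5 -> [ 1.1  0.4 -1.3] 0.0
```

```bash
python3 -m handwheel '[[[0,0,0,-0.5,0],[-0.3,0,0,-0.5,0],[-0.5,0,0,-0.5,0],[-0.7,0,0,-0.5,0],[-0.9,0,0,-0.5,0],[-1,0,0,-5,0],[-1,0,0,-60,0],[-1,0,0,-120,0],[-1,10,-60,-125,0],[-1,87,-605,-125,0],[-1,87,-605,-125,0],[-1,87,-605,-125,0],[-1,87,-605,-125,0],[-1,87,-605,-125,0],[-1,87,-605,-125,0],[-1,87,-605,-125,0],[-1,87,-605,-125,0],[-1,87,-605,-125,0],[-1,87,-605,-125,0],[-1,87,-605,-125,0]]]'; python3 - <<'E'
from h import *
p,d=ctrl.grab_frame("side"); cv2.imwrite("pics/side4.png",p[...,::-1])
a,b=p[120:200,330:410,::-1],p[240:360,200:320,::-1]
cv2.imwrite("pics/c4.png",np.hstack([cv2.resize(i,(390,390),interpolation=cv2.INTER_CUBIC) for i in(a,b)]))
P=cloud("side",d);Q=layer(P,(255,320),50,.052,.068);print("sq side",rect(Q))
p,d=ctrl.grab_frame("top");P=cloud("top",d)
for n,uv,r,lo,hi in [("dab",(470,162),28,.09,.106),("sq",(205,258),45,.054,.066)]: 
    Q=layer(P,uv,r,lo,hi);print(n,rect(Q) if len(Q)>5 else len(Q))
E
python3 t.py 446.7,308.2,37,26.5
```

```text
time_s: 17.98
tcp_pos: [0.448, 0.3062, 0.2004]
orientation: [[0.894, 0.447, 0.0], [0.447, -0.894, -0.0], [0.0, 0.001, -1.0]]
force: [-0.2, -0.0, -1.2]
width: 0.0879
finger_force: 0.0
sq side (1071, array([447.3, 309.1]), array([62.8, 64.6]), 26.0, np.float64(60.3))
dab (522, array([ 638.6, -272.3]), array([51.6, 53.1]), 44.0, np.float64(98.0))
sq (346, array([446.9, 296.8]), array([52. , 41.6]), 25.9, np.float64(60.4))
t 18.07 tcp [448.5 305.4 200.3] yaw 26.44 w 87.7
446.7,308.2,37,26.5 -> [ -0.3  -3.4 163.3] -0.1
```

View pics/c4.png

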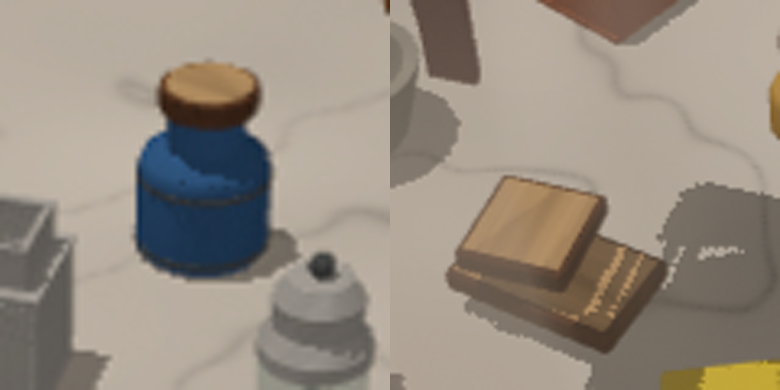

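The round lid is seated on the dabba (top at 98 mm), and the square lid is undisturbed on the long one. Gripping the square lid.

```bash
python3 -m handwheel '[[[-1,0,-3,60,0],[-1,0,-3,115,0],[-1,0,-3,150,0],[-1,0,-3,163,0],[-1,0,-3,163,0],[-1,0,-3,163,0],[-0.6,0,-3,163,0],[-0.5,0,-3,163,0],[-0.4,0,-3,163,0],[-0.3,0,-3,163,0],[-0.1,0,-3,163,0],[0.3,0,-3,163,0],[1,0,-3,163,0],[1,0,-3,163,0],[1,0,-3,163,0]]]' 15; python3 t.py 446.7,308.3,37,26.5 636.1,-103.3,37,26.5
```

```text
time_s: 19.95
tcp_pos: [0.4469, 0.3093, 0.0376]
orientation: [[0.895, 0.446, 0.001], [0.446, -0.895, 0.0], [0.001, -0.0, -1.0]]
force: [0.2, -0.1, 5.5]
width: 0.0622
finger_force: 15.0
t 19.95 tcp [446.9 309.3  37.6] yaw 26.52 w 62.2
446.7,308.3,37,26.5 -> [-0.6  0.8  0.6] 0.0
636.1,-103.3,37,26.5 -> [-14.9 453.7   0.6] 0.0
```

```bash
python3 -m handwheel '[[[1,0,0,-8,0],[1,0,0,-40,0],[1,0,0,-95,0],[1,0,0,-150,0],[1,0,15,-162,0],[1,-2,50,-162,0],[1,-3,105,-162,0],[1,-5,165,-162,0],[1,-7,225,-162,0],[1,-9,285,-162,0],[1,-11,345,-162,0],[1,-13,400,-162,0],[1,-14,438,-162,0],[1,-14.5,453.5,-162,0],[1,-14.5,453.5,-162,0],[1,-14.5,453.5,-150,0],[1,-14.5,453.5,-110,0],[1,-14.5,453.5,-87,0],[1,-14.5,453.5,-87,0],[1,-14.5,453.5,-87,0]]]'; python3 t.py 636.1,-103.3,84,26.5; python3 - <<'E'
from h import *
p,d=ctrl.grab_frame("side"); cv2.imwrite("pics/c5.png",cv2.resize(p[110:220,270:410,::-1],(760,597),interpolation=cv2.INTER_CUBIC))
E
```

```text
time_s: 22.45
tcp_pos: [0.6363, -0.1022, 0.1248]
orientation: [[0.894, 0.447, 0.001], [0.447, -0.894, 0.0], [0.001, 0.0, -1.0]]
force: [1.2, -0.2, 0.1]
width: 0.0614
finger_force: 15.0
t 22.45 tcp [ 636.3 -102.2  124.8] yaw 26.58 w 61.4
636.1,-103.3,84,26.5 -> [-0.7  0.9 40.8] 0.1
```

View pics/c5.png

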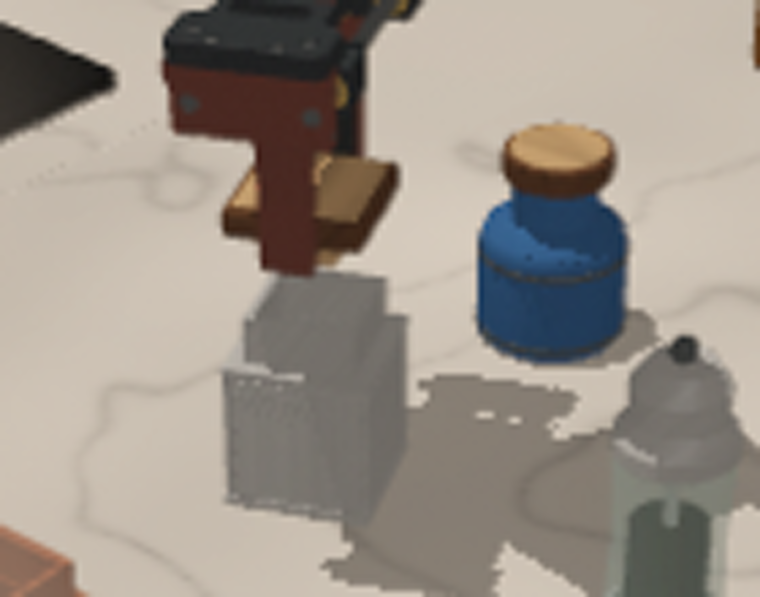

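The square lid is level over the tin and lined up with it (lid about (310,205), neck about (315,310) in the crop). Lowering.

```bash
python3 -m handwheel '[[[1,-0.5,0.5,14,0],[1,-0.5,0.5,24,0],[1,-0.5,0.5,32,0],[1,-0.5,0.5,38,0],[1,-0.5,0.5,40.5,0],[1,-0.5,0.5,40.5,0],[1,-0.5,0.5,40.5,0]]]'; python3 t.py 636.1,-103.3,84,26.5
```

```text
time_s: 23.38
tcp_pos: [0.6361, -0.1038, 0.0838]
orientation: [[0.895, 0.446, 0.0], [0.446, -0.895, -0.0], [0.0, 0.0, -1.0]]
force: [-0.1, 0.5, -0.6]
width: 0.062
finger_force: 15.0
t 23.38 tcp [ 636.1 -103.8   83.8] yaw 26.51 w 62.0
636.1,-103.3,84,26.5 -> [ 0.2 -0.5 -0.2] 0.0
```

```bash
python3 -m handwheel '[[[-0.2,0,0,0,0],[-0.4,0,0,0,0],[-0.6,0,0,0,0],[-0.8,0,0,0,0],[-1,0,0,0,0],[-1,0,0,-5,0],[-1,0,0,-60,0],[-1,0,0,-110,0],[-1,0,-40,-116,0],[-1,15,-454,-116,0],[-1,15,-454,-116,0],[-1,15,-454,-116,0],[-1,15,-454,-116,0],[-1,15,-454,-116,0],[-1,15,-454,-116,0],[-1,15,-454,-116,0],[-1,15,-454,-116,0],[-1,15,-454,-116,0],[-1,15,-454,-116,0]]]'; python3 - <<'E'
from h import *
p,d=ctrl.grab_frame("side")
a,b=p[140:220,290:370,::-1],p[260:380,200:320,::-1]
cv2.imwrite("pics/c6.png",np.hstack([cv2.resize(i,(390,390),interpolation=cv2.INTER_CUBIC) for i in(a,b)]))
P=cloud("side",d)
hsv=cv2.cvtColor(p,cv2.COLOR_RGB2HSV); print("long side",rect(layer(P[:350],(255,325),58,.026,.034)))
Q=layer(P,(253,325),50,.026,.034); Q=Q[np.hypot(Q[:,0]-.43,Q[:,1]-.30)<.08]; print("long side2",rect(Q))
P=cloud("top",np.load("top0.npy"));Q=layer(P,(205,258),45,.024,.036); Q=Q[np.hypot(Q[:,0]-.43,Q[:,1]-.30)<.08];print("long top0",rect(Q))
p,d=ctrl.grab_frame("top");P=cloud("top",d)
Q=layer(P,(393,165),32,.098,.114);print("tin",rect(Q))
E
python3 t.py
```

```text
time_s: 25.75
tcp_pos: [0.4473, 0.3082, 0.1998]
orientation: [[0.895, 0.445, 0.0], [0.445, -0.895, -0.0], [0.0, 0.0, -1.0]]
force: [-0.6, -1.2, -0.4]
width: 0.0877
finger_force: 0.0
long side (1644, array([492. , 335.6]), array([221.9, 137. ]), 3.8, np.float64(30.5))
long side2 (1617, array([438.9, 303.9]), array([104.6,  64.5]), 17.0, np.float64(30.5))
long top0 (582, array([438. , 303.4]), array([104.1,  62.4]), 16.2, np.float64(30.3))
tin (889, array([ 635.2, -103.3]), array([62.6, 63.5]), 26.8, np.float64(106.2))
t 25.85 tcp [447.3 308.2 199.7] yaw 26.41 w 87.7
```

View pics/c6.png

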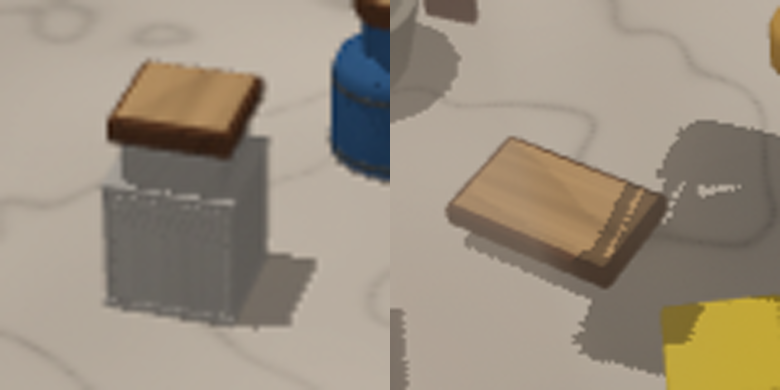

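The square lid is seated squarely on the tin (top at 106 mm). The long lid lies alone at (438.4, 303.7), yaw about 16.6°. Before gripping it I'll check finger clearance to the tiles.

```bash
python3 - <<'E'
from h import *
a=np.radians(16.6);ex=np.array([np.cos(a),np.sin(a)]);ey=np.array([np.sin(a),-np.cos(a)])
P=cloud("top",np.load("top0.npy")).reshape(-1,3);P=P[np.isfinite(P[:,0])&(P[:,2]>.005)]
D=P[:,:2]-[.4384,.3037];X,Y=D@ex,D@ey
m=(abs(X)<.03)&(abs(Y)>.036)&(abs(Y)<.13);print("fingers",np.round(np.c_[X,Y,P[:,2]][m]*1000)[::10])
m=(abs(X)<.055)&(abs(Y)<.11);print("body max z",P[m,2].max())
E
python3 t.py 438.4,303.7,60,16.6 438.4,303.7,7,16.6
```

```text
fingers [[  27.   99.    5.]
 [   8.  122.    5.]
 [   2.  111.    5.]
 [   5.   72.    6.]
 [  -3.   60.    5.]
 [  24.  -63.    7.]
 [  17.  -61.    5.]
 [  30. -123.   36.]
 [  29. -127.   27.]
 [  27. -127.   29.]
 [   3.  -48.    8.]
 [   4.  -58.    6.]
 [  19. -124.   27.]
 [  10. -127.    7.]
 [ -14.  -90.    8.]
 [ -21.  -97.    7.]
 [ -28. -111.    7.]]
body max z 0.1270972851510508
t 25.85 tcp [447.3 308.2 199.7] yaw 26.41 w 87.7
438.4,303.7,60,16.6 -> [-9.900e+00  1.000e-01  1.397e+02] 9.8
438.4,303.7,7,16.6 -> [-9.900e+00  1.000e-01  1.927e+02] 9.8
```

Clear; the 5–8 mm points are table noise.

```bash
python3 -m handwheel '[[[-1,-10,0,0,9.8],[-1,-10,0,50,9.8],[-1,-10,0,110,9.8],[-1,-10,0,150,9.8],[-1,-10,0,180,9.8],[-1,-10,0,192,9.8],[-1,-10,0,192,9.8],[-1,-10,0,192,9.8],[-0.6,-10,0,192,9.8],[-0.5,-10,0,192,9.8],[-0.4,-10,0,192,9.8],[-0.3,-10,0,192,9.8],[0,-10,0,192,9.8],[1,-10,0,192,9.8],[1,-10,0,192,9.8],[1,-10,0,192,9.8]]]' 25; python3 t.py 438.4,303.7,7,16.6 637,108.2,7,16.6 637,108.2,7,4.4
python3 - <<'E'
from h import *
P=cloud("top",np.load("top0.npy"))
for lo,hi in((.062,.078),(.065,.074)): print(rect(layer(P,(296,166),42,lo,hi)))
print(rect(layer(P,(296,166),42,.04,.056)))
E
```

```text
time_s: 27.85
tcp_pos: [0.4379, 0.3048, 0.0081]
orientation: [[0.958, 0.288, 0.0], [0.288, -0.958, 0.0], [0.001, -0.0, -1.0]]
force: [-1.4, -0.6, 6.3]
width: 0.062
finger_force: 25.0
t 27.85 tcp [437.9 304.8   8.1] yaw 16.72 w 62.0
438.4,303.7,7,16.6 -> [0.1 1.2 1.1] 0.1
637,108.2,7,16.6 -> [134.1 245.6   1.1] 0.1
637,108.2,7,4.4 -> [134.1 245.6   1.1] 12.3
(274, array([637. , 108.2]), array([93.8, 50. ]), 4.4, np.float64(69.5))
(241, array([637. , 108.2]), array([93.8, 50. ]), 4.4, np.float64(69.7))
(526, array([637.2, 108.2]), array([110.4,  66. ]), 4.4, np.float64(47.8))
```

```bash
python3 -m handwheel '[[[1,0,0,-8,0],[1,0,0,-40,0],[1,0,0,-95,0],[1,0,0,-135,0],[1,10,18,-142,2],[1,30,55,-142,5],[1,60,110,-142,8],[1,90,165,-142,10],[1,118,216,-142,12],[1,131,240,-142,12.3],[1,134,245.5,-142,12.3],[1,134,245.5,-142,12.3],[1,134,245.5,-120,12.3],[1,134,245.5,-97,12.3],[1,134,245.5,-97,12.3],[1,134,245.5,-97,12.3],[1,134,245.5,-97,12.3]]]'; python3 t.py 637,108.2,63,4.4; python3 - <<'E'
from h import *
p,d=ctrl.grab_frame("side"); cv2.imwrite("pics/c7.png",cv2.resize(p[140:260,200:340,::-1],(700,600),interpolation=cv2.INTER_CUBIC))
E
```

```text
time_s: 29.98
tcp_pos: [0.6372, 0.1087, 0.1059]
orientation: [[0.997, 0.078, 0.002], [0.078, -0.997, 0.0], [0.002, -0.0, -1.0]]
force: [0.5, -0.6, 0.3]
width: 0.0619
finger_force: 25.0
t 29.98 tcp [637.2 108.7 105.9] yaw 4.45 w 61.9
637,108.2,63,4.4 -> [-0.3  0.5 42.9] 0.1
```

View pics/c7.png

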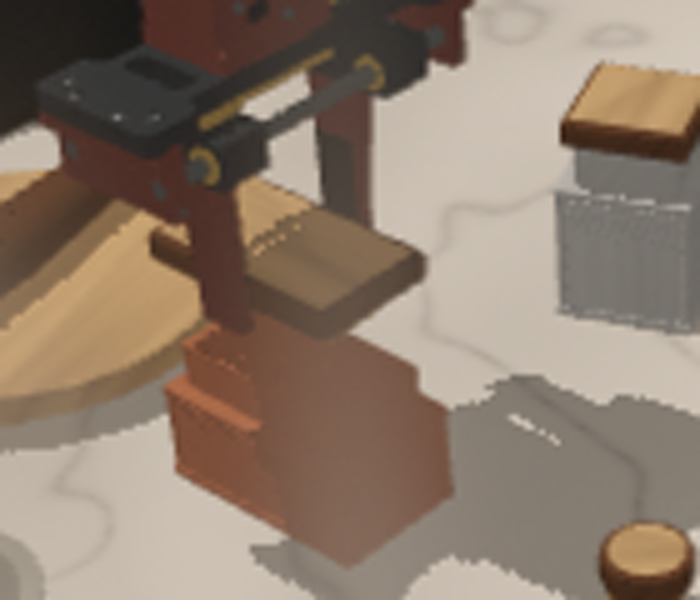

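The long lid is level over the box and parallel to it. Lowering.

```bash
python3 -m handwheel '[[[1,0,0.5,15,0],[1,0,0.5,26,0],[1,0,0.5,35,0],[1,0,0.5,41,0],[1,0,0.5,43,0],[1,0,0.5,43,0],[1,0,0.5,43,0]]]'; python3 t.py 637,108.2,63,4.4
```

```text
time_s: 30.9
tcp_pos: [0.6363, 0.1076, 0.062]
orientation: [[0.997, 0.077, -0.001], [0.077, -0.997, -0.0], [-0.001, -0.0, -1.0]]
force: [-4.3, -0.7, 5.7]
width: 0.0617
finger_force: 25.0
t 30.9 tcp [636.3 107.6  62. ] yaw 4.41 w 61.7
637,108.2,63,4.4 -> [ 0.7 -0.6 -1. ] 0.0
```

Light contact at the expected height. Releasing, rising and backing away to (480, 0), clear of everything.

```bash
python3 -m handwheel '[[[-0.2,0,0,-0.5,0],[-0.4,0,0,-0.5,0],[-0.6,0,0,-0.5,0],[-0.8,0,0,-0.5,0],[-1,0,0,-0.5,0],[-1,0,0,-5,0],[-1,0,0,-60,0],[-1,0,0,-120,0],[-1,0,0,-180,0],[-1,-150,-150,-180,0],[-1,-150,-150,-180,0],[-1,-150,-150,-180,0],[-1,-150,-150,-180,0],[-1,-150,-150,-180,0],[-1,-150,-150,-180,0]]]'; python3 - <<'E'
from h import *
p,d=ctrl.grab_frame("side"); cv2.imwrite("pics/side8.png",p[...,::-1])
P=cloud("side",d)
C=[("box",(637,108.2),84,60),("tin",(636,-103.3),106,50),("dabba",(640.4,-273.8),98,45),("spice",(434.3,108.4),76,35)]
p,d=ctrl.grab_frame("top");T=cloud("top",d)
for k,c in(("side",P),("top",T)):
  c=c.reshape(-1,3);c=c[np.isfinite(c[:,0])]
  for n,q,z,r in C:
    m=(np.hypot(c[:,0]*1000-q[0],c[:,1]*1000-q[1])<r)&(abs(c[:,2]*1000-z)<5)
    if m.sum()>30: print(k,n,rect(c[m]))
E
```

```text
time_s: 32.78
tcp_pos: [0.4765, 0.2454, 0.2421]
orientation: [[0.997, 0.077, 0.001], [0.077, -0.997, 0.0], [0.001, 0.0, -1.0]]
force: [0.0, -0.4, 0.9]
width: 0.0879
finger_force: 0.0
side box (886, array([636.9, 109.1]), array([106.7,  65.5]), 5.0, np.float64(84.7))
side tin (390, array([ 635.3, -101.9]), array([61.9, 66.7]), 26.6, np.float64(106.8))
side dabba (192, array([ 638.8, -270.5]), array([50.9, 51.9]), 26.3, np.float64(98.5))
side spice (222, array([433.8, 109.6]), array([36.2, 37.2]), 55.1, np.float64(76.1))
top box (1325, array([636.4, 107.9]), array([105.1,  61.8]), 4.3, np.float64(84.3))
top tin (832, array([ 634.6, -102.8]), array([62.8, 63.3]), 27.6, np.float64(106.1))
top dabba (491, array([ 638.6, -272.6]), array([51.9, 52.4]), 0.1, np.float64(98.3))
top spice (231, array([433.6, 108.7]), array([35.9, 36. ]), 89.1, np.float64(76.1))
```

View pics/side8.png

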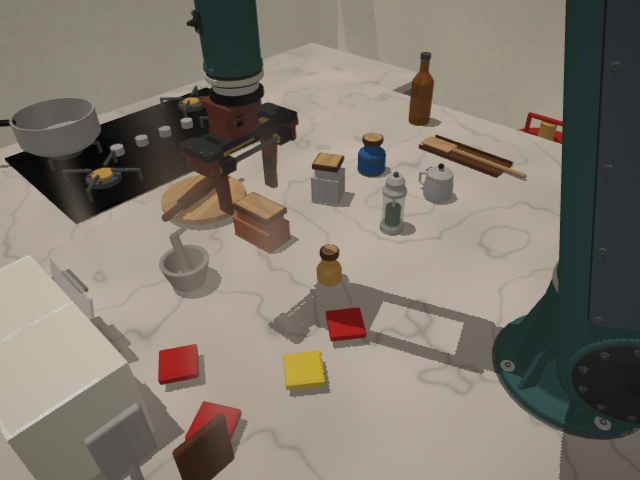

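All four lids sit level at the right heights: box (260,207), tin (328,162), dabba (373,140), spice (329,253). The arm is clear of everything, so I'm handing in.

```bash
python3 -c "
from station import ctrl; print(ctrl.hand_in())"
```

```text
the job is handed in; nothing more can be done
None
```

All four lids are back on their own canisters, and the last camera measurements show each one lying at rim height and centred to within about 4 mm; the job is handed in at about 33 s, and the hand-in returned no verdict.

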